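# Set up the soldering hearth

## Robot

A 6-joint arm with a two-finger parallel gripper is mounted at the origin on the work surface. World frame = base frame: x ahead of the robot, y to its left, z up, the work surface at z = 0. Lengths are in m, angles in rad, forces in N, time in s.
With the tool pointing down it reaches from about 0.35 to 0.775 m from the base axis. Payload 7.3 kg.
Tool frame: the origin (TCP) lies midway between the tips of the shut fingers; the grasp point (between the pads) lies 19 mm behind it; z points along the fingers, y is the line along which they close (so a half turn about z gives the same grasp; the last joint's range is limited). The gripper opens to 92 mm and grips with 3 to 60 N. Pads are 19 mm wide; open, the fingers measure 130 mm over their backs; the gripper's body (75 mm by 190 mm) begins 47 mm behind the grasp point.
Start: joints at [-1.295, 0.342, 1.524, -0, 1.275, -0.146], TCP at [0.215, -0.479, 0.227] pointing down, gripper open.
Joint ranges: [-2.53, 2.53], [-0.77, 2.02], [0.04, 2.7], [-1, 4.14], [0.28, 2.66], [-3.11, 3.11]. Speed limits (rad/s): [2.57, 2.57, 3.14, 3.14, 3.14, 3.14].

## Interface

Orientations are given as [roll, pitch, yaw] about the fixed x, y, z axes, in that order (R = Rz(yaw) Ry(pitch) Rx(roll)).
In Python, from cell import monitor, vision, workorder gives the robot as it stands.
- The arm moves only by the tool move_arm, never from a script. Its argument "rows" is a list of rows, each a list of 5 numbers: the shift along the world's x, y, z in mm, then the turn about the world's z in rad, then the closure, from -1 (fully open) to 1 (shut). A call has 1 to 12 rows; each row shifts and turns the commanded pose from where the row before left it; what a row does not reach is not made up. A row lasts 1/10 s, in which the tool goes at most 50 mm and 8.59 degrees, less where a joint would pass 70% of its speed; a pose out of reach is approached as far as the arm can. A call is refused whole if a number of a shift passes 50 or a number of a turn 0.15, either way. A call with a gripper value outside its range is refused whole. The fingers move at their own pace and stop on an object; "newtons" is the grip in N (left out, the last holds). Time passes only in rows, so rows that do not move let the fingers close. It gives the time, the measured TCP pose, the force, the opening and the grip force at its end, in the units of the state.
- monitor.observe(): the state, without advancing time (a new reading comes with each control period).
- vision.read_camera(name): name is "scene" or "top" or "wrist"; returns the picture (384x512x3 uint8, red, green, blue); there is no depth.
- vision.get_calibration(name): a dict with "K" (3x3 intrinsics, pixels), "T" (4x4, takes a point from camera to world coordinates); the wrist camera has in their place "mount" (4x4, takes a point from camera to tool coordinates, whose origin is the TCP and whose axes are the flange's). Camera axes: x right, y up, looking along -z (the intrinsics and any distortion apply to the point x, -y, -z); pixel columns grow to the right and rows downward; lengths in m; the calibration is good to about 2 mm. A picture is of the moment at which its call begins: read the wrist's pose just before it. get_calibration takes no time and is no camera call.
- workorder.hand_in(): hands the job in; it is judged then, once.
The state is a dict: "time": time; "qpos": joint angles; "qvel": joint speeds; "joint_efforts": joint torques, N m; "tool_pos": TCP position; "tool_rot": TCP orientation; "contact_force": force on the tool from outside, world axes, zero at the start; "torque": the same for the moment, N m; "opening": finger opening in m; "grip_force": force on a finger pad.
Only numpy, scipy, OpenCV 4.12 (cv2) and the standard library are available. Lean on these libraries where they do the work, as an engineer would, in place of code of your own. Each camera call takes 0.05 s, during which the arm holds its last target. There are 200 camera calls.

## Task

Get the soldering hearth ready for the bangle: slide the black grip on top of the low grey extraction hood all the way to its open stop (the end away from the brick), and push the flat soldering block, with the bangle lying ready on it, across the bench into the corner of the hearth, so that one long side sits flush against the hood's slotted front and one short end flush against the brick. Slide the block flat on the bench without lifting it, do not touch the bangle and keep it lying in the middle of the block, and leave the amber bottle and the dark round disc where they are.

Things in the scene. Friction and masses are not known exactly. Their poses are not given: they have to be found in the camera images.
- hearth: Fixed hearth. Low grey sheet-steel extraction hood, 90 (x) by 280 (y) by 60 mm high, origin at the centre of its underside on the bench, z up. Its slotted front is the plane x = -45 mm and faces -x. On its flat top only the shutter grip and two 3 mm guide strips beside it. A grey fan box 130 by 150 by 140 mm high (hub to 160) stands behind it from x = +140 mm on, a duct runs on behind.
- corner (a point): Bench-level point where the hood's front meets the brick; axes as hearth. The cream firebrick, fixed, 125 (x) by 65 (y) by 50 mm high, fills x -125..0, y -65..0 from here. The flat bench at -x, +y of this point is free (grey heat mat, flush); there the block belongs, its centre 55 mm from the hood's front (-x) and 75 mm from the brick (+y), long side along y.
- shutter (a joint): Travel of the hood's slide shutter, in m: 0 slots closed, 0.045 fully open at the end stop. It grows as the grip moves along hearth +y (away from the brick). Stiff sliding friction of about 2.5 N, stays where it is left; starts between 0 and 0.020.
- shutter_grip (a point): Centre line of the black shutter grip on the hood's top, a bar 60 (hearth y) by 14 (hearth x) by 28 mm high, its underside 64 and its top 92 mm above the bench; this point 80 mm above the bench, at hearth x = 0, y = -22.5 mm + shutter travel. Can be pinched across its 14 mm or pushed on its end.
- block: Loose flat grey soldering block, 110 (x) by 150 (y) by 22 mm high, 0.25 to 0.5 kg, too wide to grasp; origin at the centre of its underside, z up. Starts on the open bench in front of the hearth, its long axis within about 0.7 rad of parallel to the hood's front, its +x side towards the hood.
- bangle: Loose brass bangle, a flat-lying ring of 68 mm outer and 58 mm inner diameter, 6 mm high, 35 g, lying near the middle of the block's top; origin at the centre of its underside. It is carried along by friction only.
- flux_bottle: Amber jar with black cap, 50 mm diameter, 85 mm high, standing on the bench; origin at the centre of its underside. Leave alone.
- pitch_disc: Dark round disc, 120 mm diameter, 18 mm high, lying on the bench; origin at the centre of its underside. Leave alone.
There are look-alikes about, which are no part of the job. What is shaped like the block but blue or purple is not meant.

How it is judged:
At the end, for the whole second after the job is handed in: The shutter grip is at its open stop (within 3 mm). The block lies flat on the bench in the corner, long side flush against the hood's front and short end flush against the brick (each within 6 mm, parallel within 0.06 rad), at rest, with the bangle still lying on it within 20 mm of its middle (value of joint shutter above 0.042 m and x of block in the frame of corner between -0.061 and -0.051 m and y of block in the frame of corner between 0.071 and 0.081 m and angle between the y axis of block and the y axis of hearth, either way round below 0.06 rad and height (world z) of block below 0.004 m and linear speed of each of block, bangle below 0.01 m/s and horizontal distance between bangle and block below 0.02 m and height (world z) of bangle above 0.018 m); the robot touches nothing.
It fails at once if the bangle is touched by the robot (contact force between any of the fingers, the arm and bangle above 0.3 N).
It fails at once if the bangle slips more than 20 mm from the block's middle or falls off (horizontal distance between bangle and block above 0.02 m or height (world z) of bangle below 0.015 m).
It fails at once if the block is lifted or tipped (over 10 mm or 0.1 rad) (height (world z) of block above 0.01 m or angle between block's own z axis and vertical above 0.1 rad).
It fails at once if the bottle or the dark disc is moved more than 20 mm (distance of any of flux_bottle, pitch_disc from where it was at the start of the episode above 0.02 m).
It also fails if it takes over 72 s, if anything falls off the work surface, if the arm or the gripper's body presses on something with over 40 N, if the wrist force passes 120 N, or if a joint passes its speed limit or range.

## Working session

There is one attempt and no reset: what is moved stays moved. The work goes in short steps, Python scripts to look and compute and a tool call to move; the robot and the scene stay as the last step left them, time stands still between calls to the robot, and variables do not carry over. Pictures are saved under pics/ and viewed, at most 10 in all, crops included, and the job is handed in when it is done.

Besides the shell and the picture viewer there is one more tool, called as a command line: name --pt "numbers of a row" for each row, then --argument value for the rest. move_arm: Moves the arm, as the interface text tells. Its arguments: {"type":"object","properties":{"rows":{"type":"array","items":{"type":"array","items":{"type":"number"}}},"newtons":{"type":"number"}},"required":["rows"]}

```bash
mkdir -p pics; ls; python3 - <<'E'
from cell import monitor, vision
import cv2
print(monitor.observe())
for n in("top","scene"):
    cv2.imwrite(f"pics/{n}0.png",vision.read_camera(n)[:,:,::-1]); print(n,vision.get_calibration(n))
print(vision.get_calibration("wrist"))
E
```

```text
pics
{'time': 0.0, 'qpos': array([-1.29500044e+00,  3.42685234e-01,  1.52504109e+00,  6.85177562e-06,
        1.27539597e+00, -1.45980323e-01]), 'qvel': array([-0.00076335,  0.00030468, -0.00240162,  0.00021975, -0.00116151,
       -0.00059618]), 'joint_efforts': array([ 5.45005321e-06, -4.31244493e+01, -2.44225931e+01,  7.17272842e-02,
        5.58691949e-02, -1.20254103e-04]), 'tool_pos': array([ 0.21484202, -0.47857014,  0.22605602]), 'tool_rot': array([-3.14008024e+00, -2.28987366e-04,  4.21774036e-01]), 'contact_force': array([-1.05431943, -0.47719602, -0.37796462]), 'torque': array([ 0.02550932, -0.00756229,  0.00017647]), 'grip_force': 0.0, 'opening': 0.09156954390523335}
top {'K': array([[407.39830861,   0.        , 256.00925402],
       [  0.        , 407.39830861, 188.81938044],
       [  0.        ,   0.        ,   1.        ]]), 'T': array([[ 1.09986157e-02,  9.74628710e-01, -2.23557394e-01,
         3.29721072e-01],
       [-9.99933839e-01,  1.14733143e-02,  8.24546349e-04,
        -1.00716987e-01],
       [ 3.36857078e-03,  2.23533535e-01,  9.74690418e-01,
         1.10
[... 329 characters left out ...]
 ],
       [ 0.67793751, -0.51457057,  0.52499321,  0.48618923],
       [ 0.01849191,  0.72587148,  0.68758173,  0.88664839],
       [ 0.        ,  0.        ,  0.        ,  1.        ]])}
{'K': array([[322.71984677,   0.        , 260.22143241],
       [  0.        , 322.71984677, 191.37350897],
       [  0.        ,   0.        ,   1.        ]]), 'mount': array([[ 6.96530850e-04,  9.54898912e-01,  2.96930267e-01,
         8.13605256e-02],
       [ 9.99999677e-01, -7.84226624e-04,  1.76224962e-04,
        -3.59477842e-04],
       [ 4.01137645e-04,  2.96930048e-01, -9.54899150e-01,
        -1.58483301e-01],
       [ 0.00000000e+00,  0.00000000e+00,  0.00000000e+00,
         1.00000000e+00]])}
```

View pics/top0.png

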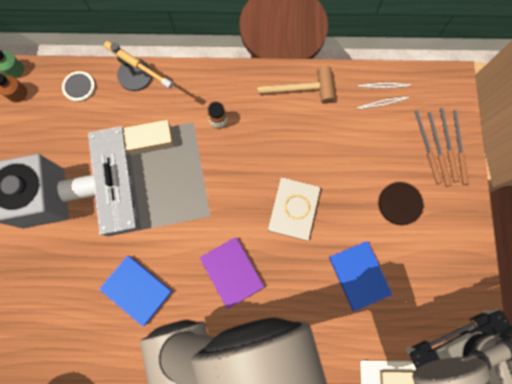

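View pics/scene0.png

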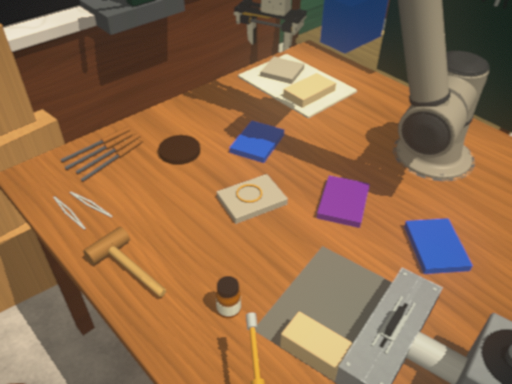

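The top view shows the hood at px (110,180), its front facing right (world −y), with the brick at (148,135). The grey block and bangle are at (295,208), the bottle at (217,115) and the dark disc at (401,203). The blue and purple slabs are look-alikes. Next I'll measure these.

```bash
cat > h.py <<'E'
import numpy as np, cv2
from cell import monitor, vision
def pix2w(cam,uv,z):
    c=vision.get_calibration(cam);K,T=c["K"],c["T"]
    uv=np.atleast_2d(np.float64(uv)); d=np.c_[uv,np.ones(len(uv))]@np.linalg.inv(K).T
    d=d*[1,-1,-1]@T[:3,:3].T; o=T[:3,3]
    return o+d*((z-o[2])/d[:,2:])
def w2pix(cam,P):
    c=vision.get_calibration(cam);K,T=c["K"],c["T"]
    p=(np.atleast_2d(P)-T[:3,3])@T[:3,:3]*[1,-1,-1]; p=p@K.T
    return p[:,:2]/p[:,2:]
def rect(cam,img,roi,lo,hi,z):
    """largest HSV blob in roi(x0,y0,x1,y1) -> world min-area rectangle on plane z"""
    x0,y0,x1,y1=roi; m=np.zeros(img.shape[:2],np.uint8)
    m[y0:y1,x0:x1]=cv2.inRange(cv2.cvtColor(img,cv2.COLOR_RGB2HSV),lo,hi)[y0:y1,x0:x1]
    m=cv2.morphologyEx(m,cv2.MORPH_OPEN,np.ones((3,3)))
    c=max(cv2.findContours(m,cv2.RETR_EXTERNAL,cv2.CHAIN_APPROX_NONE)[0],key=cv2.contourArea)
    w=pix2w(cam,c[:,0],z)[:,:2]
    return cv2.minAreaRect((w*1000).astype(np.float32)),c
E
python3 - <<'E'
from h import *
im=vision.read_camera("top")
hsv=cv2.cvtColor(im,cv2.COLOR_RGB2HSV)
for n,p in dict(block=(283,195),hood=(120,200),brick=(150,135),mat=(180,170),side=(133,180),wood=(250,180)).items(): print(n,hsv[p[1],p[0]])
r,c=rect("top",im,(255,165,335,255),(0,0,150),(179,70,255),.022); print("block",r)
b=cv2.boxPoints(r)/1000; print(b)
cv2.imwrite("pics/crop1.png",cv2.resize(im[105:250,75:335,::-1],None,fx=3,fy=3,interpolation=cv2.INTER_CUBIC))
E
```

```text
block [ 19  33 239]
hood [ 18  13 195]
brick [ 23  46 253]
mat [ 18  35 169]
side [23 13 78]
wood [ 12 140 217]
block ((524.9520263671875, -204.75982666015625), (110.44184112548828, 150.40158081054688), 76.29096984863281)
[[ 0.43880668 -0.24058567]
 [ 0.5849236  -0.27622953]
 [ 0.6110974  -0.16893399]
 [ 0.4649804  -0.13329013]]
```

View pics/crop1.png

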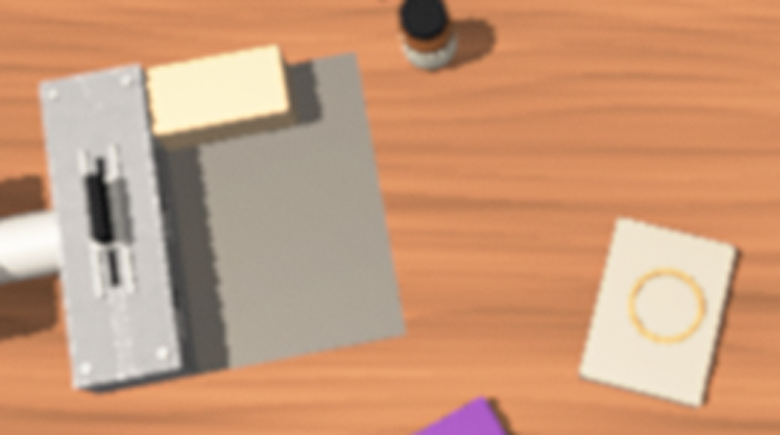

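The crop shows the hood top corners at about (40,84), (140,66), (180,370) and (75,388). The brick top is at (148,68)–(290,110)–(155,137), the grip at x≈98, y 172–243, and the bangle centre at (667,305).

```bash
python3 - <<'E'
from h import *
f=lambda p:np.array(p)/3+[75-.33,105-.33]
hood=pix2w("top",f([(40,84),(140,66),(180,370),(75,388)]),.06)[:,:2]
br=pix2w("top",f([(148,68),(280,45),(290,110),(155,137)]),.05)[:,:2]
print("hood",hood.round(3).tolist(),cv2.minAreaRect((hood*1000).astype(np.float32)))
print("brick",br.round(3).tolist(),cv2.minAreaRect((br*1000).astype(np.float32)))
print("bangle",pix2w("top",f((667,305)),.027))
print("grip ends",pix2w("top",f([(95,172),(105,243)]),.092))
print("bottle",pix2w("top",f([(423,14)]),.085),"disc",pix2w("top",[(401,203)],.018))
# rigid fit: hearth frame, hood corners + brick corners
M=np.array([(45,-140),(-45,-140),(-45,140),(45,140)])/1000.
M2=None
from scipy.optimize import least_squares
# unknown: hearth x,y,yaw, and brick corner offset yb along hearth y
def mod(v):
    x,y,a,yb=v;R=np.array([[np.cos(a),-np.sin(a)],[np.sin(a),np.cos(a)]])
    B=np.array([(-45,-65),(-170,-65),(-170,0),(-45,0)])/1000.+[0,yb]
    return np.r_[M,B]@R.T+[x,y]
s=least_squares(lambda v:(mod(v)-np.r_[hood,br]).ravel(),[.6,.2,1.6,-.08],loss="soft_l1",f_scale=.003)
print(s.x,(mod(s.x)-np.r_[hood,br]).round(4).tolist())
E
```

```text
hood [[0.719, 0.354], [0.737, 0.265], [0.462, 0.208], [0.445, 0.296]] ((590.1287231445312, 280.8988037109375), (281.2470703125, 90.33737182617188), 11.800966262817383)
brick [[0.739, 0.261], [0.763, 0.143], [0.7, 0.13], [0.673, 0.25]] ((717.9549560546875, 196.00570678710938), (66.89379119873047, 122.92400360107422), 11.345881462097168)
bangle [[ 0.5290463  -0.21189339  0.027     ]]
grip ends [[0.62724643 0.28451642 0.092     ]
 [0.56478802 0.27023551 0.092     ]]
bottle [[0.77944032 0.00873722 0.085     ]] disc [[ 0.54316848 -0.49452777  0.018     ]]
[ 0.59074821  0.28012823  1.77421082 -0.07587581] [[0.0002, -0.0014], [0.0001, -0.0011], [0.001, -0.0002], [-0.0008, -0.0], [-0.0011, 0.003], [0.0003, -0.0004], [-0.0008, -0.0008], [0.0011, 0.0017]]
```

```bash
python3 - <<'E'
from h import *
print(pix2w("top",[(331,253),(367,242),(391,293),(349,310),(240,238),(264,286)],.022).round(3))
E
```

```text
[[ 0.407 -0.3    0.022]
 [ 0.436 -0.396  0.022]
 [ 0.307 -0.451  0.022]
 [ 0.264 -0.342  0.022]
 [ 0.443 -0.061  0.022]
 [ 0.321 -0.125  0.022]]
```

move_arm --pt "20 12 0 0.1 0" --pt "36 24 0 0.15 0" --pt "36 25 0 0.15 0" --pt "36 25 0 0.15 0" --pt "36 25 0 0.15 0" --pt "36 25 0 0.15 0" --pt "36 25 0 0.06 0" --pt "36 24 0 0 0" --pt "19 12 0 0 0" --pt "0 0 0 0 0"

```text
time: 1.15
tool_pos: [0.508, -0.2798, 0.2261]
tool_rot: [-3.141, -0.001, 1.336]
contact_force: [-0.6, -0.8, -0.3]
opening: 0.0461
grip_force: 0.0
```

move_arm --pt "0 0 -25 0 -0.6" --pt "0 0 -45 0 -0.6" --pt "0 0 -45 0 -0.6" --pt "0 0 -45 0 -0.6" --pt "0 0 -36 0 -0.6" --pt "0 0 -15 0 -0.6" --pt "0 0 -6 0 -0.6" --pt "0 0 0 0 -0.6" --pt "0 0 0 0 -0.6"

```text
time: 2.05
tool_pos: [0.5063, -0.2828, 0.0109]
tool_rot: [3.14, 0.001, 1.331]
contact_force: [0.6, 0.4, 0.1]
opening: 0.0737
grip_force: 0.0
```

move_arm --pt "0.5 2 0 0 -0.6" --pt "0.5 2 0 0 -0.6" --pt "0.5 2 0 0 -0.6" --pt "0.5 2 0 0 -0.6" --pt "0.5 2 0 0 -0.6" --pt "0.5 2 0 0 -0.6" --pt "0.5 2 0 0 -0.6" --pt "0.5 2 0 0 -0.6"

```text
time: 2.85
tool_pos: [0.51, -0.2662, 0.0098]
tool_rot: [3.141, 0.001, 1.332]
contact_force: [-0.4, -1.9, 0.5]
opening: 0.0735
grip_force: 1.0
```

move_arm --pt "0.6 2.4 0 0 -0.6" --pt "0.7 2.9 0 0 -0.6" --pt "0.9 3.9 0 0 -0.6" --pt "1.2 4.9 0 0 -0.6" --pt "1.2 4.9 0 0 -0.6" --pt "1.2 4.9 0 0 -0.6" --pt "1.2 4.9 0 0 -0.6" --pt "1.2 4.9 0 0 -0.6" --pt "1.2 4.9 0 0 -0.6" --pt "1.2 4.9 0 0 -0.6" --pt "0.9 3.9 0 0 -0.6" --pt "0.6 2.4 0 0 -0.6"

```text
time: 4.05
tool_pos: [0.5221, -0.2158, 0.0097]
tool_rot: [-3.142, -0.0, 1.332]
contact_force: [-1.0, -2.4, 0.6]
opening: 0.0734
grip_force: 1.0
```

```bash
cat > look.py <<'E'
import sys
from h import *
im=vision.read_camera("top")
u=w2pix("top",[[float(sys.argv[1]),float(sys.argv[2]),.022]])[0].astype(int)
r,c=rect("top",im,(u[0]-55,u[1]-55,u[0]+55,u[1]+55),(0,0,205),(40,60,255),.022)
print("block",r,"tcp",monitor.observe()["tool_pos"])
cv2.imwrite(f"pics/{sys.argv[3]}.png",cv2.resize(im[u[1]-75:u[1]+75,u[0]-90:u[0]+90,::-1],None,fx=4,fy=4,interpolation=cv2.INTER_CUBIC))
E
python3 look.py .537 -.155 s1
```

```text
block ((599.1658325195312, -258.8638916015625), (112.56394958496094, 58.661468505859375), 59.889854431152344) tcp [ 0.52220524 -0.2154913   0.00975533]
```

View pics/s1.png

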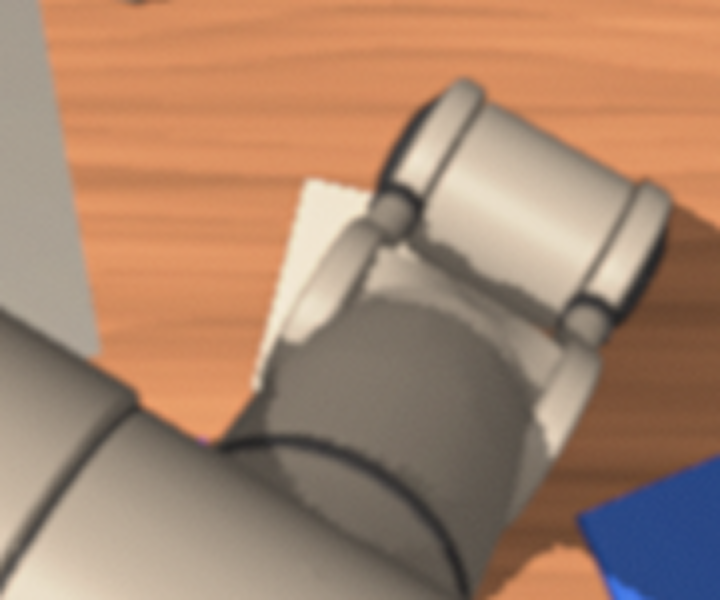

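The arm hides most of the block, but its visible left edge, (310,180)–(258,385), is still parallel. I'll keep pushing and check with the wrist camera.

move_arm --pt "0.7 2.9 0 0 -0.6" --pt "0.9 3.9 0 0 -0.6" --pt "1.2 4.9 0 0 -0.6" --pt "1.4 5.8 0 0 -0.6" --pt "1.4 5.8 0 0 -0.6" --pt "1.4 5.8 0 0 -0.6" --pt "1.4 5.8 0 0 -0.6" --pt "1.4 5.8 0 0 -0.6" --pt "1.4 5.8 0 0 -0.6" --pt "1.4 5.8 0 0 -0.6" --pt "1.4 5.8 0 0 -0.6" --pt "1.4 5.8 0 0 -0.6"

```text
time: 5.3
tool_pos: [0.5376, -0.1518, 0.0097]
tool_rot: [3.142, 0.0, 1.332]
contact_force: [0.5, -1.3, 0.2]
opening: 0.0738
grip_force: 1.0
```

move_arm --pt "1.4 5.8 0 0 -0.6" --pt "1.4 5.8 0 0 -0.6" --pt "1.4 5.8 0 0 -0.6" --pt "1.4 5.8 0 0 -0.6" --pt "1.4 5.8 0 0 -0.6" --pt "1.4 5.8 0 0 -0.6" --pt "1.4 5.8 0 0 -0.6" --pt "1.4 5.8 0 0 -0.6" --pt "1.4 5.8 0 0 -0.6" --pt "1.2 4.9 0 0 -0.6" --pt "0.9 3.9 0 0 -0.6" --pt "0.6 2.4 0 0 -0.6"

```text
time: 6.5
tool_pos: [0.5528, -0.0885, 0.0097]
tool_rot: [3.142, 0.0, 1.332]
contact_force: [-0.5, -2.2, 0.5]
opening: 0.0734
grip_force: 1.1
```

```bash
python3 - <<'E'
from h import *
from scipy.spatial.transform import Rotation as Ro
s=monitor.observe(); im=vision.read_camera("wrist"); c=vision.get_calibration("wrist")
T=np.eye(4);T[:3,:3]=Ro.from_euler("xyz",s["tool_rot"]).as_matrix();T[:3,3]=s["tool_pos"];T=T@c["mount"]
np.savez("w1.npz",T=T,K=c["K"]);print(s["tool_pos"],s["tool_rot"],s["contact_force"])
cv2.imwrite("pics/w1.png",im[:,:,::-1])
E
```

```text
[ 0.55282484 -0.08849191  0.00973408] [3.14155234e+00 2.74712801e-06 1.33203103e+00] [-0.48775148 -2.20408743  0.5091233 ]
```

View pics/w1.png

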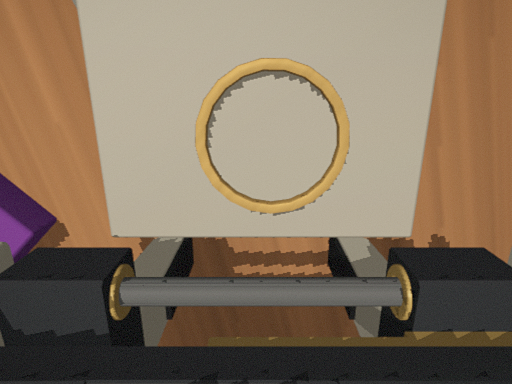

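The wrist view shows the block's near edge flat on both fingers, (113,237)–(412,237), and the bangle centred near (272,135). Now I'll compute the turning arc.

```bash
cat >> h.py <<'E'
def wpix(T,K,uv,z):
    d=np.c_[np.float64(uv),np.ones(len(uv))]@np.linalg.inv(K).T*[1,-1,-1]@T[:3,:3].T;o=T[:3,3]
    return o+d*((z-o[2])/d[:,2:])
E
python3 - <<'E'
from h import *
w=np.load("w1.npz");p=wpix(w["T"],w["K"],[(113,237),(412,237)],.022);b=wpix(w["T"],w["K"],[(272,135)],.026)[0]
d=p[1]-p[0];L=np.hypot(*d[:2]);th=np.arctan2(d[1],d[0])+np.pi/2
c=p.mean(0)[:2]+.055*np.array([np.cos(th),np.sin(th)]);print(p,L,th,"c",c,"bangle off",b[:2]-c)
t=np.array([.5528,-.0885]);a0=1.332
R,ex=.41,lambda a:np.array([np.cos(a),np.sin(a)])
s=np.cumsum([3,4,4.5]+[5.1]*33+[4,3]);s=s/s[-1];a=a0+.442*s
C=c+R*np.c_[np.sin(a)-np.sin(a0),-np.cos(a)+np.cos(a0)]
off=t-c;rel=[off@ex(a0),off@ex(a0+np.pi/2)]
P=np.array([C[i]+rel[0]*ex(a[i])+rel[1]*ex(a[i]+np.pi/2) for i in range(len(a))])
r=np.c_[np.diff(np.r_[[t],P],axis=0)*1000,np.diff(np.r_[a0,a])]
for q in r: print(q[:2].round(1),q[2].round(4),end=";")
print("end C",C[-1],"T",P[-1])
E
```

```text
[[ 0.48501334 -0.05938554  0.022     ]
 [ 0.62921941 -0.09443053  0.022     ]] 0.14840331242663346 1.33239759909527 c [ 0.57010446 -0.02346358] bangle off [ 0.0028762  -0.00501653]
[1.1 2.7] 0.0071;[1.5 3.6] 0.0095;[1.6 4.1] 0.0106;[1.8 4.7] 0.0121;[1.7 4.7] 0.0121;[1.7 4.7] 0.0121;[1.6 4.7] 0.0121;[1.6 4.7] 0.0121;[1.5 4.8] 0.0121;[1.5 4.8] 0.0121;[1.4 4.8] 0.0121;[1.3 4.8] 0.0121;[1.3 4.8] 0.0121;[1.2 4.8] 0.0121;[1.2 4.9] 0.0121;[1.1 4.9] 0.0121;[1.1 4.9] 0.0121;[1.  4.9] 0.0121;[0.9 4.9] 0.0121;[0.9 4.9] 0.0121;[0.8 4.9] 0.0121;[0.8 4.9] 0.0121;[0.7 4.9] 0.0121;[0.6 5. ] 0.0121;[0.6 5. ] 0.0121;[0.5 5. ] 0.0121;[0.5 5. ] 0.0121;[0.4 5. ] 0.0121;[0.3 5. ] 0.0121;[0.3 5. ] 0.0121;[0.2 5. ] 0.0121;[0.2 5. ] 0.0121;[0.1 5. ] 0.0121;[0. 5.] 0.0121;[-0.  5.] 0.0121;[-0.1  5. ] 0.0121;[-0.1  3.9] 0.0095;[-0.1  2.9] 0.0071;end C [0.57330315 0.15625639] T [0.58548089 0.09006816]
```

move_arm --pt "1.1 2.7 0 0.007 -0.6" --pt "1.5 3.6 0 0.009 -0.6" --pt "1.6 4.1 0 0.011 -0.6" --pt "1.8 4.7 0 0.012 -0.6" --pt "1.7 4.7 0 0.012 -0.6" --pt "1.7 4.7 0 0.012 -0.6" --pt "1.6 4.7 0 0.012 -0.6" --pt "1.6 4.7 0 0.012 -0.6" --pt "1.5 4.8 0 0.012 -0.6" --pt "1.5 4.8 0 0.012 -0.6" --pt "1.4 4.8 0 0.012 -0.6" --pt "1.3 4.8 0 0.012 -0.6"

```text
time: 7.75
tool_pos: [0.5712, -0.0354, 0.0097]
tool_rot: [3.141, -0.0, 1.468]
contact_force: [-0.0, -2.5, -0.2]
opening: 0.0733
grip_force: 1.0
```

move_arm --pt "1.3 4.8 0 0.012 -0.6" --pt "1.2 4.8 0 0.012 -0.6" --pt "1.2 4.9 0 0.012 -0.6" --pt "1.1 4.9 0 0.012 -0.6" --pt "1.1 4.9 0 0.012 -0.6" --pt "1.0 4.9 0 0.012 -0.6" --pt "0.9 4.9 0 0.012 -0.6" --pt "0.9 4.9 0 0.012 -0.6" --pt "0.8 4.9 0 0.012 -0.6" --pt "0.8 4.9 0 0.012 -0.6" --pt "0.7 4.9 0 0.012 -0.6" --pt "0.6 5 0 0.013 -0.6"

```text
time: 8.95
tool_pos: [0.5827, 0.0233, 0.0097]
tool_rot: [3.141, 0.0, 1.613]
contact_force: [1.0, -2.2, -0.3]
opening: 0.0736
grip_force: 0.9
```

move_arm --pt "0.6 5 0 0.012 -0.6" --pt "0.5 5 0 0.012 -0.6" --pt "0.5 5 0 0.012 -0.6" --pt "0.4 5 0 0.012 -0.6" --pt "0.3 5 0 0.012 -0.6" --pt "0.3 5 0 0.012 -0.6" --pt "0.2 5 0 0.013 -0.6" --pt "0.2 5 0 0.012 -0.6" --pt "0.1 5 0 0.012 -0.6" --pt "0 4 0 0.01 -0.6" --pt "0 3 0 0.008 -0.6" --pt "0 2 0 0.005 -0.6"

```text
time: 10.15
tool_pos: [0.5858, 0.0772, 0.0097]
tool_rot: [3.141, 0.0, 1.744]
contact_force: [0.9, -1.4, -1.0]
opening: 0.0734
grip_force: 1.0
```

```bash
cat > wl.py <<'E'
import sys
from h import *
from scipy.spatial.transform import Rotation as Ro
s=monitor.observe(); im=vision.read_camera("wrist"); c=vision.get_calibration("wrist")
T=np.eye(4);T[:3,:3]=Ro.from_euler("xyz",s["tool_rot"]).as_matrix();T[:3,3]=s["tool_pos"];T=T@c["mount"]
np.savez(sys.argv[1]+".npz",T=T,K=c["K"]);print(s["tool_pos"],s["tool_rot"],s["contact_force"])
cv2.imwrite(f"pics/{sys.argv[1]}.png",im[:,:,::-1])
E
python3 wl.py w2
```

```text
[0.58575864 0.07720576 0.00974273] [3.14147444e+00 1.06073484e-05 1.74448463e+00] [ 0.88777686 -1.44189826 -1.04219463]
```

View pics/w2.png

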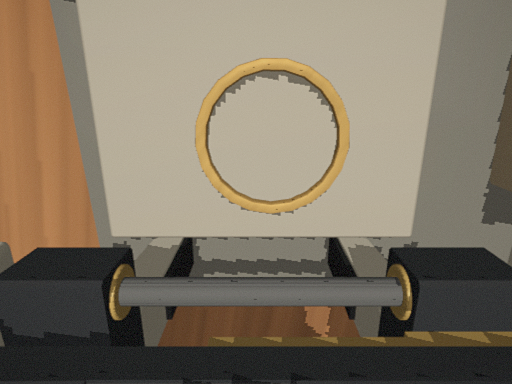

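The block is still square on the fingers and the bangle hasn't shifted. I'll approach the hood slowly.

move_arm --pt "-0.2 2 0 0.005 -0.6" --pt "-0.2 3 0 0.008 -0.6" --pt "-0.3 3 0 0.008 -0.6" --pt "-0.4 3 0 0.008 -0.6" --pt "-0.6 3 0 0 -0.6" --pt "-0.6 3 0 0 -0.6" --pt "-0.6 3 0 0 -0.6" --pt "-0.6 2.9 0 0 -0.6" --pt "-0.4 2 0 0 -0.6" --pt "-0.3 1.5 0 0 -0.6"

```text
time: 11.2
tool_pos: [0.5815, 0.1035, 0.0097]
tool_rot: [3.142, 0.0, 1.773]
contact_force: [0.5, -1.8, -0.7]
opening: 0.0734
grip_force: 1.0
```

move_arm --pt "-0.2 1 0 0 -0.6" --pt "-0.2 1 0 0 -0.6" --pt "-0.2 1 0 0 -0.6" --pt "-0.2 1 0 0 -0.6"

```text
time: 11.6
tool_pos: [0.5808, 0.1073, 0.0097]
tool_rot: [3.142, 0.0, 1.773]
contact_force: [0.8, -2.4, 0.1]
opening: 0.0734
grip_force: 1.0
```

move_arm --pt "-0.2 1 0 0 -0.6" --pt "-0.2 1 0 0 -0.6" --pt "0 0 0 0 -0.6"

```text
time: 11.9
tool_pos: [0.5806, 0.109, 0.0098]
tool_rot: [3.141, 0.001, 1.773]
contact_force: [1.6, -4.9, 0.2]
opening: 0.0732
grip_force: 2.2
```

move_arm --pt "-0.2 0.8 0 0 -0.6" --pt "-0.2 0.7 0 0 -0.6" --pt "0 0 0 0 -0.6"

```text
time: 12.2
tool_pos: [0.5811, 0.1093, 0.01]
tool_rot: [3.14, 0.003, 1.774]
contact_force: [3.2, -9.2, -1.4]
opening: 0.0735
grip_force: 4.9
```

move_arm --pt "-0.2 0.8 0 0 -0.6" --pt "-0.2 0.7 0 0 -0.6" --pt "0 0 0 0 -0.6"

```text
time: 12.5
tool_pos: [0.5812, 0.1095, 0.0101]
tool_rot: [3.139, 0.005, 1.775]
contact_force: [4.7, -15.8, -2.1]
opening: 0.0733
grip_force: 7.7
```

move_arm --pt "0.6 -3 0 0 -0.6" --pt "1.5 -7 0 0 -0.6" --pt "1.5 -7.5 0 0 -0.6" --pt "0 0 30 0 -0.4" --pt "0 0 40 0 -0.2" --pt "-10 0 20 -0.1 0" --pt "-20 5 0 -0.15 0" --pt "-20 10 0 -0.15 0" --pt "-20 12 0 -0.15 0" --pt "-20 12 0 -0.15 0" --pt "-20 10 0 -0.15 0" --pt "0 0 0 -0.15 0"

```text
time: 13.7
tool_pos: [0.4703, 0.1448, 0.0996]
tool_rot: [-3.139, 0.002, 0.768]
contact_force: [0.3, -0.8, -0.0]
opening: 0.0458
grip_force: 0.0
```

move_arm --pt "0 0 0 -0.15 0" --pt "0 0 0 -0.15 0" --pt "0 0 0 -0.15 0" --pt "0 0 0 -0.15 0" --pt "0 0 0 -0.12 0" --pt "0 0 0 0 0"

```text
time: 14.3
tool_pos: [0.473, 0.1438, 0.0998]
tool_rot: [-3.141, 0.0, 0.052]
contact_force: [-0.3, 0.3, -0.6]
opening: 0.0465
grip_force: 0.0
```

move_arm --pt "0 0 0 0.15 0" --pt "0 0 -30 0 0" --pt "0 0 -40 0 0" --pt "0 0 -15 0 0" --pt "0 0 -5 0 0" --pt "0 0 0 0 0"

```text
time: 14.9
tool_pos: [0.473, 0.1438, 0.0094]
tool_rot: [-3.142, 0.001, 0.205]
contact_force: [0.1, -0.4, 0.6]
opening: 0.0457
grip_force: 0.0
```

```bash
python3 wl.py w3
```

```text
[0.47297945 0.14375103 0.00944236] [-3.14150044e+00  1.06033307e-03  2.04517409e-01] [ 0.05145513 -0.40219766  0.63295311]
```

View pics/w3.png

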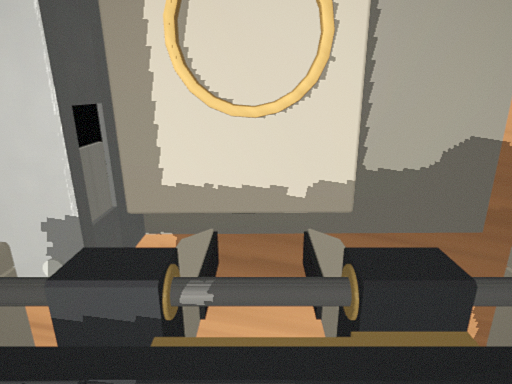

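The near short edge spans about (127,213)–(353,213), square to the fingers. The left side is against the hood and the bangle is well clear. Now I'll push towards the brick.

move_arm --pt "3.9 0.8 0 0 0" --pt "3.9 0.8 0 0 0" --pt "2 0.4 0 0 0" --pt "2 0.4 0 0 0" --pt "2 0.4 0 0 0" --pt "2 0.4 0 0 0" --pt "2.4 0.5 0 0 0" --pt "2.9 0.6 0 0 0" --pt "3.9 0.8 0 0 0" --pt "3.9 0.8 0 0 0" --pt "3.9 0.8 0 0 0" --pt "3.9 0.8 0 0 0"

```text
time: 16.15
tool_pos: [0.5103, 0.1514, 0.0096]
tool_rot: [3.142, -0.0, 0.203]
contact_force: [-1.0, -0.5, -0.5]
opening: 0.0457
grip_force: 0.7
```

move_arm --pt "3.4 0.7 0 0 0" --pt "2.9 0.6 0 0 0" --pt "2 0.4 0 0 0" --pt "2 0.4 0 0 0" --pt "2 0.4 0 0 0" --pt "1 0.2 0 0 0" --pt "1 0.2 0 0 0"

```text
time: 16.85
tool_pos: [0.5241, 0.1542, 0.0098]
tool_rot: [3.142, 0.0, 0.203]
contact_force: [-1.7, -0.7, -0.0]
opening: 0.0459
grip_force: 1.0
```

move_arm --pt "1 0.2 0 0 0" --pt "1 0.2 0 0 0" --pt "1 0.2 0 0 0" --pt "1 0.2 0 0 0" --pt "1 0.2 0 0 0" --pt "0.5 0.1 0 0 0" --pt "0 0 0 0 0"

```text
time: 17.55
tool_pos: [0.5296, 0.1553, 0.0097]
tool_rot: [3.141, 0.0, 0.203]
contact_force: [-2.8, -0.5, 0.9]
opening: 0.0458
grip_force: 1.4
```

move_arm --pt "1 0.2 0 0 0" --pt "1 0.2 0 0 0" --pt "0 0 0 0 0"

```text
time: 17.85
tool_pos: [0.5296, 0.1553, 0.0097]
tool_rot: [3.141, 0.005, 0.203]
contact_force: [-8.9, -3.1, 6.7]
opening: 0.0459
grip_force: 4.7
```

move_arm --pt "1 0.2 0 0 0" --pt "0.5 0.1 0 0 0" --pt "0 0 0 0 0"

```text
time: 18.15
tool_pos: [0.5296, 0.1553, 0.0096]
tool_rot: [3.142, 0.008, 0.203]
contact_force: [-13.5, -4.2, 11.4]
opening: 0.0459
grip_force: 6.9
```

move_arm --pt "-4 -0.8 0 0 0" --pt "-8 -1.6 0 0 0" --pt "-8 -1.6 0 0 0" --pt "0 0 35 0 0" --pt "0 0 40 0 0" --pt "0 0 25 0.15 -0.2" --pt "10 -4 0 0.15 -0.4" --pt "20 -10 0 0.15 -0.6" --pt "20 -10 0 0.15 -0.6" --pt "20 -10 0 0.15 -0.6" --pt "20 -10 0 0.15 -0.6" --pt "20 -10 0 0.15 -0.6"

```text
time: 19.35
tool_pos: [0.6238, 0.0976, 0.1097]
tool_rot: [3.141, -0.0, 1.259]
contact_force: [0.0, -0.2, 0.3]
opening: 0.0732
grip_force: 0.0
```

move_arm --pt "0 0 0 0.15 -0.6" --pt "0 0 0 0.15 -0.6" --pt "0 0 0 0.15 -0.6" --pt "0 0 0 0.07 -0.6" --pt "0 0 0 0 -0.6"

```text
time: 19.85
tool_pos: [0.623, 0.098, 0.1096]
tool_rot: [3.141, 0.0, 1.773]
contact_force: [0.1, 0.8, -0.2]
opening: 0.0732
grip_force: 0.0
```

```bash
python3 wl.py w4
```

```text
[0.62298967 0.09797257 0.10963402] [3.14122599e+00 4.56614224e-05 1.77324307e+00] [ 0.11309565  0.81722197 -0.17228669]
```

View pics/w4.png

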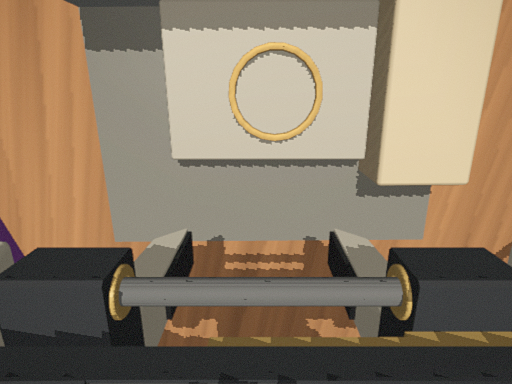

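The block sits parallel in the corner, near edge (172,158)–(363,158), with its end on the brick and the bangle centred. I'll give it a light final press against the hood.

move_arm --pt "0 0 -40 0 -0.6" --pt "0 0 -40 0 -0.6" --pt "0 0 -15 0 -0.6" --pt "0 0 -5 0 -0.6" --pt "-0.8 4 0 0 -0.6" --pt "-0.8 4 0 0 -0.6" --pt "-0.6 3 0 0 -0.6" --pt "-0.4 2 0 0 -0.6" --pt "-0.4 2 0 0 -0.6" --pt "-0.2 1 0 0 -0.6" --pt "-0.2 1 0 0 -0.6" --pt "0 0 0 0 -0.6"

```text
time: 21.1
tool_pos: [0.6197, 0.1151, 0.0097]
tool_rot: [3.142, -0.0, 1.773]
contact_force: [0.6, -0.1, 0.3]
opening: 0.0735
grip_force: 0.0
```

move_arm --pt "-0.2 1 0 0 -0.6" --pt "-0.2 1 0 0 -0.6" --pt "-0.2 1 0 0 -0.6" --pt "-0.2 1 0 0 -0.6" --pt "0 0 0 0 -0.6"

```text
time: 21.6
tool_pos: [0.6195, 0.1174, 0.0097]
tool_rot: [3.141, 0.003, 1.774]
contact_force: [1.8, -7.3, -0.5]
opening: 0.0737
grip_force: 3.7
```

move_arm --pt "0.6 -3 0 0 -0.6" --pt "1.5 -7 0 0 -0.6" --pt "1.4 -6.5 0 0 -0.6" --pt "0 0 40 0 -0.6" --pt "0 0 45 0 -0.6" --pt "0 0 40 0 1" --pt "0 0 20 0 1" --pt "6 30 0 0 1" --pt "8 45 0 0 1" --pt "8 45 0 0 1" --pt "8 45 0 0 1" --pt "4 26 0 0 1"

```text
time: 22.8
tool_pos: [0.6563, 0.2967, 0.1545]
tool_rot: [3.141, -0.001, 1.775]
contact_force: [0.0, -0.2, -0.3]
opening: 0.022
grip_force: 0.0
```

move_arm --pt "0 0 -10 0 1" --pt "0 0 0 0 1" --pt "0 0 0 0 1"

```text
time: 23.1
tool_pos: [0.6563, 0.2918, 0.1441]
tool_rot: [-3.14, 0.001, 1.772]
contact_force: [0.4, -0.7, -0.4]
opening: 0.0015
grip_force: 0.0
```

```bash
python3 wl.py w5
```

```text
[0.65629332 0.2918358  0.14410945] [-3.13994275e+00  6.09826523e-04  1.77155402e+00] [ 0.39368433 -0.67516634 -0.41520213]
```

View pics/w5.png

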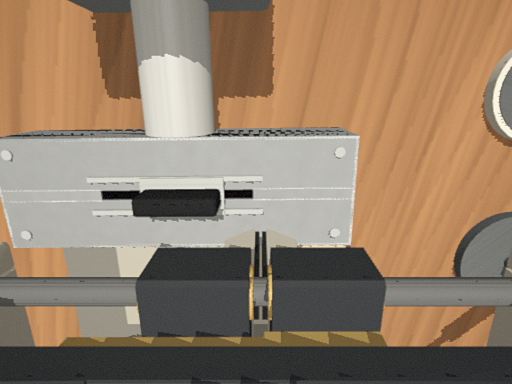

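The grip's top face is at about (138,190), (220,190), (221,201) and (133,204), with the guide strips at y≈180 and 212. I'll locate it relative to the tool.

```bash
python3 - <<'E'
from h import *
w=np.load("w5.npz");H=np.array([.5907,.2801]);a=1.7742
R=np.array([[np.cos(a),-np.sin(a)],[np.sin(a),np.cos(a)]])
for uv,z in (((138,190),(220,190),(221,201),(133,204)),.092),(((340,153),(334,233),(25,236),(5,156)),.06):
    print(((wpix(w["T"],w["K"],uv,z)[:,:2]-H)@R*1000).round(1).tolist())
print((monitor.observe()["tool_pos"][:2]-H)@R*1000)
E
```

```text
[[15.1, 16.3], [15.0, -39.7], [7.1, -40.1], [5.0, 20.9]]
[[34.4, -127.8], [-31.9, -127.6], [-34.2, 126.6], [32.6, 127.2]]
[ -1.87506998 -66.90267372]
```

move_arm --pt "4.5 3 0 0 1" --pt "0 0 -25 0 1" --pt "0 0 -25 0 1" --pt "0 0 -15 0 1" --pt "0 0 -5 0 1" --pt "0 0 0 0 1"

```text
time: 23.75
tool_pos: [0.6611, 0.2962, 0.0745]
tool_rot: [-3.141, 0.0, 1.772]
contact_force: [-0.2, -0.1, 0.4]
opening: 0.0003
grip_force: 0.0
```

move_arm --pt "-3 -0.6 0 0 1" --pt "-3.9 -0.8 0 0 1" --pt "-3.9 -0.8 0 0 1" --pt "-3.9 -0.8 0 0 1" --pt "-3.9 -0.8 0 0 1" --pt "-3.9 -0.8 0 0 1" --pt "-3.9 -0.8 0 0 1" --pt "-3.9 -0.8 0 0 1" --pt "-3.9 -0.8 0 0 1"

```text
time: 24.65
tool_pos: [0.6269, 0.2895, 0.0751]
tool_rot: [3.14, -0.0, 1.773]
contact_force: [2.9, 0.5, 1.4]
opening: 0.0003
grip_force: 1.5
```

move_arm --pt "-2.9 -0.6 0 0 1" --pt "-2 -0.4 0 0 1" --pt "-2 -0.4 0 0 1" --pt "-2 -0.4 0 0 1" --pt "-1 -0.2 0 0 1" --pt "0 0 0 0 1"

```text
time: 25.25
tool_pos: [0.6166, 0.2875, 0.0747]
tool_rot: [-3.141, 0.0, 1.773]
contact_force: [1.3, -0.6, 1.7]
opening: 0.0001
grip_force: 1.0
```

move_arm --pt "-1 -0.2 0 0 1" --pt "-1 -0.2 0 0 1" --pt "-1 -0.2 0 0 1" --pt "0 0 0 0 1"

```text
time: 25.65
tool_pos: [0.6148, 0.287, 0.0748]
tool_rot: [3.139, -0.0, 1.773]
contact_force: [6.1, 1.1, 0.4]
opening: 0.0009
grip_force: 3.1
```

move_arm --pt "-1 -0.2 0 0 1" --pt "-1 -0.2 0 0 1" --pt "0 0 0 0 1"

```text
time: 25.95
tool_pos: [0.6147, 0.287, 0.075]
tool_rot: [3.135, -0.001, 1.773]
contact_force: [12.2, 4.0, -3.8]
opening: -0.0
grip_force: 6.1
```

It is against the open stop: the force rises with no further motion, at the expected position. I'll retreat and check from above.

move_arm --pt "4 0.8 0 0 1" --pt "8 1.6 0 0 1" --pt "8 1.6 0 0 1" --pt "0 0 35 0 1" --pt "0 0 45 0 1" --pt "0 0 45 0 1" --pt "0 -45 10 0 1" --pt "0 -45 0 0 1" --pt "0 -45 0 0 1" --pt "-20 -40 0 0 1" --pt "-20 -40 0 0 1" --pt "-20 -40 0 0 1"

```text
time: 27.15
tool_pos: [0.571, 0.034, 0.2095]
tool_rot: [-3.141, -0.0, 1.773]
contact_force: [0.7, -0.6, 0.2]
opening: 0.0001
grip_force: 0.0
```

move_arm --pt "-20 -40 0 0 1" --pt "-20 -40 0 0 1" --pt "-20 -40 0 0 1" --pt "-10 -40 0 0 1" --pt "0 -40 0 0 1" --pt "0 0 0 0 1"

```text
time: 27.75
tool_pos: [0.5017, -0.1689, 0.2098]
tool_rot: [-3.141, 0.001, 1.768]
contact_force: [1.1, 0.0, -0.0]
opening: 0.0004
grip_force: 0.0
```

```bash
python3 - <<'E'
from h import *
im=vision.read_camera("top")
u=w2pix("top",[[.612,.182,.022]])[0].astype(int);print(u)
cv2.imwrite("pics/end.png",cv2.resize(im[u[1]-75:u[1]+75,u[0]-90:u[0]+90,::-1],None,fx=4,fy=4,interpolation=cv2.INTER_CUBIC))
print(monitor.observe()["tool_pos"])
E
```

```text
[152 175]
[ 0.50170481 -0.16662178  0.20959113]
```

View pics/end.png

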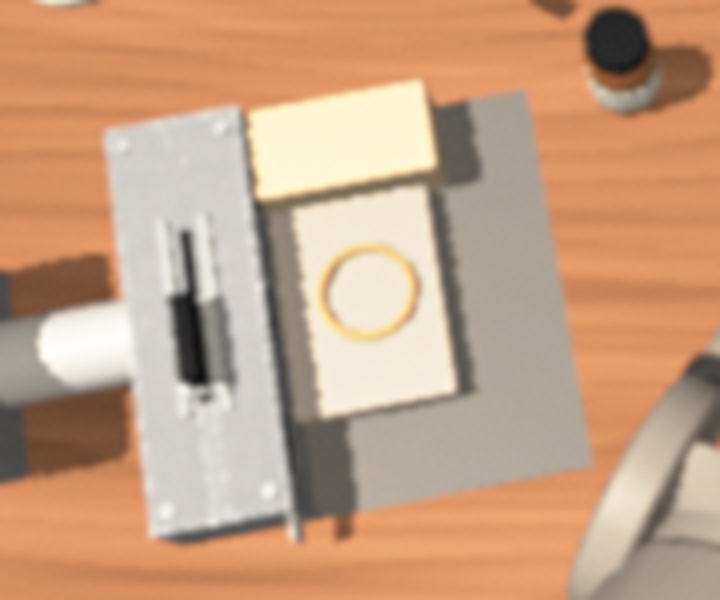

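The block is snug in the corner against the hood and brick, and the bangle lies on it at (368,291). The grip is at the far end of its slot, and the bottle hasn't moved.

```bash
python3 -c "
from cell import workorder; print(workorder.hand_in())"
```

```text
the job is handed in; nothing more can be done
None
```

I handed the job in with the shutter at its open stop, the block flush in the corner against the hood and the brick, and the bangle untouched near the block's middle; the hand-in gave no verdict back.

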